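# Slide the dry-laid tile under the hand-rest bridge

## Robot

A 7-joint arm with a two-finger parallel gripper is mounted at the origin on the work surface. World frame = base frame: x ahead of the robot, y to its left, z up, the work surface at z = 0. Lengths are in m, angles in rad, forces in N, time in s.
With the tool pointing down it reaches from about 0.425 to 0.875 m from the base axis. Payload 8.4 kg.
Tool frame: the origin (TCP) lies at the very end of the fingers, on their centre line; the grasp point (between the pads) lies 19 mm behind it (r.grip_point_offset is the distance from the TCP to the grasp point, in m); z points along the fingers, y is the line along which they close (so a half turn about z gives the same grasp; the last joint's range is limited). The gripper opens to 85 mm and grips with 20 to 120 N. Pads are 22 mm wide; open, the fingers measure 114 mm over their backs; the gripper's body (76 mm by 85 mm) begins 54 mm behind the grasp point. The pads swing forward as they close: fully open they stand 13 mm farther back than shut.
Start: joints at [-1.429, 0.333, 0.04, 1.465, -0.013, 1.343, -0.059], TCP at [0.155, 0.631, 0.231] pointing down, gripper open.
Joint ranges: [-2.58, 2.58], [-0.38, 2.09], [-1.3, 1.39], [0.25, 2.4], [-1.5, 4.64], [0.08, 2.09], [-2.65, 2.65]. Speed limits (rad/s): [2.22, 2.22, 2.79, 2.79, 3.14, 3.14, 3.14].

## Interface

Orientations are given as a 3x3 rotation matrix whose columns are the frame's x, y, z axes.
In Python, from bench import r gives the robot as it stands. The module is installed in compiled form; this text tells all that it offers.
- The arm moves only by the tool step_arm, never from a script. Its argument "commands" is a list of rows, each an object with "travel": the shift along the tool's x, y, z normalised to -1 to 1, where 1 is 0.1 m, a list of three; "delta_rot": the turn, a rotation vector about the tool's x, y, z normalised to -1 to 1, where 1 is 180 degrees, a list of three; "hand": the opening, from 0 (shut) to 1 (fully open). A call has 1 to 12 rows; each row is the pose to reach, as a shift and turn from the pose commanded when the call began, along the tool's axes at that moment, turning the shorter way round; what a row does not reach only later rows make up. A row lasts 1/12 s, in which the tool goes at most 41.7 mm and 7.16 degrees, less where a joint would pass 70% of its speed; a pose out of reach is approached as far as the arm can. A call with a number of a shift or a turn outside -1 to 1 is refused whole. A call with a gripper value outside its range is refused whole. The fingers move at their own pace and stop on an object; the grip force is fixed at half the most. Time passes only in rows, so rows that repeat a pose let the fingers close. It gives the time, the measured TCP pose, the force, the opening and the grip force at its end, in the units of the state.
- r.get_state(): the state, without advancing time (a new reading comes with each control period).
- r.camera(name): name is "scene" or "top" or "wrist"; returns a dict with "color" (400x640x3 uint8, red, green, blue), "K" (3x3 intrinsics, pixels), "rvec" (rotation vector, rad) and "tvec" (3), from world to camera coordinates, as OpenCV has them. Camera axes: x right, y down, z forward; pixel columns grow to the right and rows downward; lengths in m; the calibration is good to about 2 mm. A picture is of the moment at which its call begins. There is no depth.
- r.close_job(): hands the job in; it is judged then, once.
The state is a dict: "clock": time; "joint_pos": joint angles; "joint_velocities": joint speeds; "tau": joint torques, N m; "ee_pos": TCP position; "tool_rot": TCP orientation; "wrist_force": force on the tool from outside, world axes, zero at the start; "ft_torque": the same for the moment, N m; "grip_width": opening from 0.0 (shut) to 1.0 (fully open); "gripper_force": force on a finger pad.
Only numpy, scipy, OpenCV 4.12 (cv2) and the standard library are available. Lean on these libraries where they do the work, as an engineer would, in place of code of your own. Each camera call takes 0.05 s, during which the arm holds its last target. There are 200 camera calls.

## Task

Bring the broken tile into working position: with the fingertips, push the carrier board flat along the table, under the hand-rest bridge, until it lies square to the bridge, midway between the bridge's feet and sticking out equally on both sides of the deck. The sherds only lie on the board, so push gently, touch neither them nor the bridge, never lift or tip the board, and leave the bridge, jar, weight and brush where they are. Finish with the hand clear.

Things in the scene. Friction and masses are not known exactly. Their poses are not given: they have to be found in the camera images.
- bridge: Hand-rest: pale wooden deck 340 long, 75 wide, 18 thick, on a dark steel foot block under each end (30 mm long, as wide as the deck). Deck underside 26 mm, top 44 mm above the table; 280 mm free between the feet. Loose, 1.3 kg. Origin: on the table below the deck's middle. x along the deck, away from the robot (within 12 deg of straight ahead), y across it to the left, z up.
- bridge_far (a point): Middle of the bridge's end face farther from the robot, at the table surface (bridge x = +170 mm).
- board: Brown wooden carrier board, 160 (x) by 180 (y) by 12 mm, 0.17-0.34 kg, flat on the table left or right of the bridge, a 160 mm edge towards it, up to 20 deg askew and 30 mm off line. Origin: centre of its underside; x, y roughly as the bridge's, z up. Height with tile 20 mm: 6 mm to spare under the deck. Bare margin round the tile: 20 mm at its x edges, 30 mm at its y edges.
- sherd_a: Sherd of a broken square tile (120 mm, 8 mm thick, terracotta, white glaze), 50-70 mm across, 55 g, loose on the board, 2-3 mm from its neighbours. Its origin is NOT on the sherd: it is the middle of the whole tile's underside = centre of the board's top face. It lies towards the board's -x +y corner.
- sherd_b: Sherd of a broken square tile (120 mm, 8 mm thick, terracotta, white glaze), 50-70 mm across, 55 g, loose on the board, 2-3 mm from its neighbours. Its origin is NOT on the sherd: it is the middle of the whole tile's underside = centre of the board's top face. It lies towards the board's +x +y corner; its own corner is broken off.
- sherd_c: Sherd of a broken square tile (120 mm, 8 mm thick, terracotta, white glaze), 50-70 mm across, 55 g, loose on the board, 2-3 mm from its neighbours. Its origin is NOT on the sherd: it is the middle of the whole tile's underside = centre of the board's top face. It lies towards the board's +x -y corner.
- sherd_d: Sherd of a broken square tile (120 mm, 8 mm thick, terracotta, white glaze), 50-70 mm across, 55 g, loose on the board, 2-3 mm from its neighbours. Its origin is NOT on the sherd: it is the middle of the whole tile's underside = centre of the board's top face. It lies towards the board's -x -y corner.
- jar: Bystander: glass jar with black lid, 52 mm in diameter, 70 mm high, standing across the bridge from the board. Origin: centre of its underside.
- weight: Bystander: round steel weight with a knob, 60 mm in diameter, 58 mm high, standing on the deck over the bridge's far foot (its knob 102 mm above the table). Origin: centre of its underside.
- brush: Bystander: brush 190 mm long lying on the table beyond the bridge's far end. Origin: underneath it; x along it.
There are look-alikes about, which are no part of the job. What is shaped like the sherd_b but red or yellow is not meant.

How it is judged:
By the outcome, as a careful person would: the job done as asked, in the order asked, and still so for the second after the job is handed in, with the robot touching nothing.
It also fails if it takes over 43 s, if anything falls off the work surface, if the arm or the gripper's body presses on something with over 40 N, if the wrist force passes 120 N, or if a joint passes its speed limit or range.

## Working session

There is one attempt and no reset: what is moved stays moved. The work goes in short steps, Python scripts to look and compute and a tool call to move; the robot and the scene stay as the last step left them, time stands still between calls to the robot, and variables do not carry over. Pictures are saved under pics/ and viewed, at most 10 in all, crops included, and the job is handed in when it is done.

Besides the shell and the picture viewer there is one more tool, called after ">>>" by a JSON object that holds its "name" and its "arguments", one argument or row to a line. step_arm: Moves the arm, as the interface text tells. Scaled input: -1 to 1 covers 0.1 m each way for a shift and 180 degrees each way for a turn. Its arguments: {"type":"object","properties":{"commands":{"type":"array"}},"required":["commands"]}

```bash
mkdir -p pics; python3 - <<'E'
from bench import r
import cv2,numpy as np
for n in ("scene","top"):
    c=r.camera(n); cv2.imwrite(f"pics/{n}0.png",c["color"][:,:,::-1])
    R=cv2.Rodrigues(np.array(c["rvec"]))[0]; print(n,-R.T@np.array(c["tvec"]),np.round(R,2).tolist(),np.array(c["K"]).tolist())
s=r.get_state(); print(s["clock"],s["ee_pos"],np.round(s["tool_rot"],3).tolist(),s["wrist_force"])
E
```

```text
scene [0.88570395 0.47866256 0.75499682] [[-0.76, 0.65, 0.0], [0.53, 0.62, -0.58], [-0.38, -0.44, -0.81]] [[388.00943895603586, 0.0, 324.92179330131273], [0.0, 388.00943895603586, 195.0277274280736], [0.0, 0.0, 1.0]]
top [0.33136426 0.08083667 1.20796708] [[-0.01, -1.0, -0.03], [-0.98, 0.02, -0.19], [0.19, 0.03, -0.98]] [[457.747773543422, 0.0, 318.1261963913974], [0.0, 457.747773543422, 202.4055905521844], [0.0, 0.0, 1.0]]
0.1 [0.1549533  0.63084205 0.23049567] [[-0.971, 0.239, -0.0], [0.239, 0.971, -0.001], [-0.0, -0.001, -1.0]] [0.59312239 0.80249896 0.0377146 ]
```

View pics/top0.png

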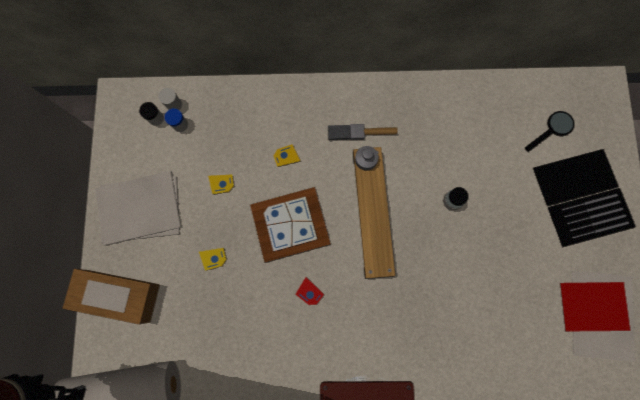

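View pics/scene0.png

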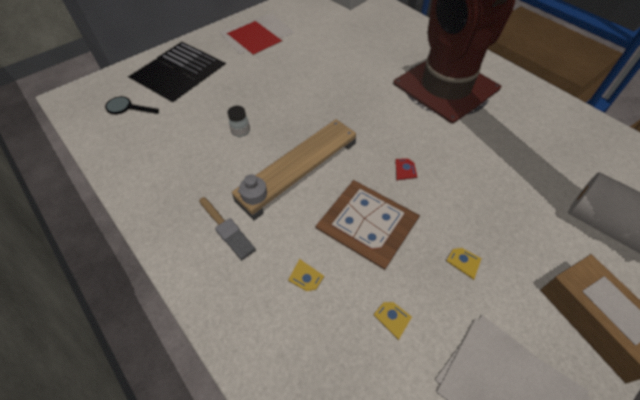

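The top view shows the board at about (290,224) left of the bridge (375,212), with the weight at (367,157), the jar at (457,197) and the brush at (362,131). The scene view agrees. Next I measure the corners.

```bash
cat > h.py <<'E'
import cv2,numpy as np
from bench import r
def ray(c,uv,z):
    R=cv2.Rodrigues(np.array(c["rvec"]))[0]; o=-R.T@np.array(c["tvec"]).ravel()
    uv=np.atleast_2d(uv).astype(float); d=np.c_[uv,np.ones(len(uv))]@np.linalg.inv(c["K"]).T@R
    return (o+d*((z-o[2])/d[:,2])[:,None])[:,:2]
def proj(c,P): return cv2.projectPoints(np.array(P,float),np.array(c["rvec"],float),np.array(c["tvec"],float),np.array(c["K"],float),None)[0].reshape(-1,2)
def rect(P):
    (cx,cy),(w,h),a=cv2.minAreaRect(P.astype(np.float32)*1000); return cx,cy,w,h,a
def wood(c,box,lo,hi):
    hsv=cv2.cvtColor(c["color"],cv2.COLOR_RGB2HSV); m=cv2.inRange(hsv,lo,hi); k=np.zeros_like(m); x0,y0,x1,y1=box; k[y0:y1,x0:x1]=255
    m=cv2.morphologyEx(m&k,cv2.MORPH_OPEN,np.ones((3,3)))
    cs=cv2.findContours(m,cv2.RETR_EXTERNAL,cv2.CHAIN_APPROX_NONE)[0]; return max(cs,key=cv2.contourArea)[:,0,:],m
E
python3 - <<'E'
from h import *
for n,bb,kb in (("top",(235,175,345,275),(345,140,410,290)),("scene",(300,165,435,280),(220,110,370,220))):
    c=r.camera(n); hsv=cv2.cvtColor(c["color"],cv2.COLOR_RGB2HSV)
    pts={"top":((262,225),(310,196),(375,230),(300,300),(457,196)),"scene":((345,195),(400,240),(300,160),(330,280))}[n]
    print([hsv[v,u].tolist() for u,v in pts])
    b,m=wood(c,bb,(3,90,40),(20,255,170)); k,m2=wood(c,kb,(8,70,60),(25,255,255))
    cv2.imwrite(f"pics/m{n}.png",m|m2)
    print(n,"board",np.round(rect(ray(c,b,.012)),1)); print("bridge",np.round(rect(ray(c,k,.044)),1), np.round(cv2.boxPoints(cv2.minAreaRect((ray(c,k,.044)*1000).astype(np.float32)))).tolist())
E
python3 -c "
import cv2;import numpy as np
cv2.imwrite('pics/mm.png',cv2.resize(np.vstack([cv2.imread('pics/m%s.png'%n)for n in('top','scene')]),(480,600)))"
```

```text
[[10, 181, 76], [12, 191, 80], [17, 150, 117], [17, 40, 128], [90, 77, 10]]
top board [511.7 190.5 160.8 180.   14.9]
bridge [537.8 -28.3 340.   77.4   3.8] [[366.0, -1.0], [371.0, -78.0], [710.0, -56.0], [705.0, 22.0]]
[[12, 130, 98], [12, 125, 90], [16, 104, 135], [17, 26, 156]]
scene board [514.5 194.6 159.4 176.2  14.6]
bridge [542.4 -19.2 341.7  83.3   3.8] [[369.0, 11.0], [375.0, -72.0], [716.0, -49.0], [710.0, 34.0]]
```

View pics/mm.png

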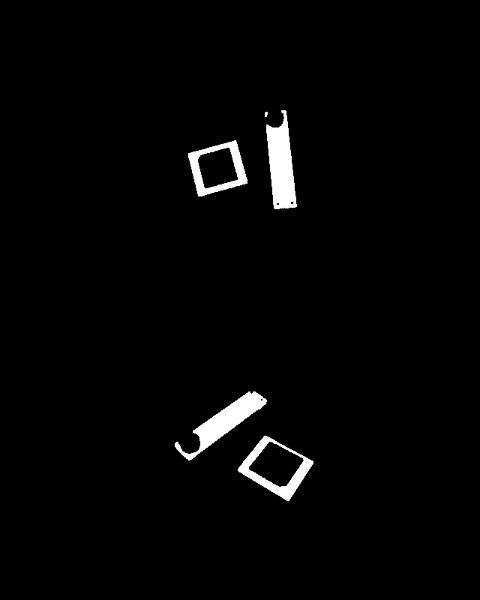

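The masks are clean. The rectangles measure 161x180 mm for the board and 340x77 mm for the bridge, which matches the given sizes, and the two views agree within a few mm. In the bridge frame the board is at about (-12, +221) mm, turned +11°. I'll push with both open fingers on its +y edge along a gentle arc.

>>> {"name": "step_arm", "arguments": {
  "commands": [
    {"travel":[-1,-0.6,0],"delta_rot":[0,0,0.34],"hand":1},
    {"travel":[-1,-0.6,0],"delta_rot":[0,0,0.34],"hand":1},
    {"travel":[-1,-0.6,0],"delta_rot":[0,0,0.34],"hand":1},
    {"travel":[-1,-0.6,0],"delta_rot":[0,0,0.34],"hand":1},
    {"travel":[-1,-0.6,0],"delta_rot":[0,0,0.34],"hand":1},
    {"travel":[-1,-0.6,0],"delta_rot":[0,0,0.34],"hand":1},
    {"travel":[-1,-0.6,0],"delta_rot":[0,0,0.34],"hand":1},
    {"travel":[-1,-0.6,0],"delta_rot":[0,0,0.34],"hand":1},
    {"travel":[-1,-0.6,0],"delta_rot":[0,0,0.34],"hand":1},
    {"travel":[-1,-0.6,0],"delta_rot":[0,0,0.34],"hand":1}
  ]
}}

```text
clock: 1.03
ee_pos: [0.2378, 0.549, 0.2312]
tool_rot: [[-0.256, 0.967, -0.0], [0.967, 0.256, -0.0], [-0.0, -0.0, -1.0]]
wrist_force: [-0.3, 0.7, 0.8]
grip_width: 0.998
gripper_force: 0.0
```

>>> {"name": "step_arm", "arguments": {
  "commands": [
    {"travel":[-0.95,0.58,0],"delta_rot":[0,0,0],"hand":1},
    {"travel":[-0.95,0.58,0],"delta_rot":[0,0,0],"hand":1},
    {"travel":[-0.95,0.58,0],"delta_rot":[0,0,0],"hand":1},
    {"travel":[-0.95,0.58,0],"delta_rot":[0,0,0],"hand":1}
  ]
}}

```text
clock: 1.37
ee_pos: [0.3245, 0.4671, 0.2317]
tool_rot: [[-0.253, 0.967, 0.002], [0.967, 0.253, -0.001], [-0.002, 0.002, -1.0]]
wrist_force: [1.1, 0.3, 0.0]
grip_width: 0.999
gripper_force: 0.0
```

>>> {"name": "step_arm", "arguments": {
  "commands": [
    {"travel":[-0.95,0.58,0.2],"delta_rot":[0,0,0],"hand":1},
    {"travel":[-0.95,0.58,0.2],"delta_rot":[0,0,0],"hand":1},
    {"travel":[-0.95,0.58,0.2],"delta_rot":[0,0,0],"hand":1},
    {"travel":[-0.95,0.58,0.2],"delta_rot":[0,0,0],"hand":1}
  ]
}}

```text
clock: 1.7
ee_pos: [0.404, 0.3895, 0.2105]
tool_rot: [[-0.253, 0.968, 0.001], [0.968, 0.253, -0.003], [-0.003, 0.0, -1.0]]
wrist_force: [0.4, -0.7, -0.2]
grip_width: 1.001
gripper_force: 0.0
```

>>> {"name": "step_arm", "arguments": {
  "commands": [
    {"travel":[-0.95,0.58,0.9],"delta_rot":[0,0,0],"hand":1},
    {"travel":[-0.95,0.58,0.9],"delta_rot":[0,0,0],"hand":1},
    {"travel":[-0.95,0.58,0.9],"delta_rot":[0,0,0],"hand":1},
    {"travel":[-0.95,0.58,0.9],"delta_rot":[0,0,0],"hand":1},
    {"travel":[-0.95,0.58,0.9],"delta_rot":[0,0,0],"hand":1},
    {"travel":[-0.95,0.58,0.9],"delta_rot":[0,0,0],"hand":1}
  ]
}}

```text
clock: 2.2
ee_pos: [0.4795, 0.3184, 0.1206]
tool_rot: [[-0.259, 0.966, -0.001], [0.966, 0.259, -0.001], [-0.001, -0.002, -1.0]]
wrist_force: [-0.6, -0.3, 0.6]
grip_width: 0.999
gripper_force: 0.0
```

>>> {"name": "step_arm", "arguments": {
  "commands": [
    {"travel":[0,0,0.4],"delta_rot":[0,0,0],"hand":1},
    {"travel":[0,0,0.7],"delta_rot":[0,0,0],"hand":1},
    {"travel":[0,0,0.9],"delta_rot":[0,0,0],"hand":1},
    {"travel":[0,0,1],"delta_rot":[0,0,0],"hand":1},
    {"travel":[0,0,1],"delta_rot":[0,0,0],"hand":1},
    {"travel":[0,0,1],"delta_rot":[0,0,0],"hand":1}
  ]
}}

```text
clock: 2.7
ee_pos: [0.4796, 0.3202, 0.0224]
tool_rot: [[-0.261, 0.965, 0.001], [0.965, 0.261, 0.001], [0.001, 0.001, -1.0]]
wrist_force: [-0.3, 0.2, 0.3]
grip_width: 1.001
gripper_force: 0.0
```

>>> {"name": "step_arm", "arguments": {
  "commands": [
    {"travel":[0,0,0.06],"delta_rot":[0,0,0],"hand":1},
    {"travel":[0,0,0.12],"delta_rot":[0,0,0],"hand":1},
    {"travel":[0,0,0.17],"delta_rot":[0,0,0],"hand":1},
    {"travel":[0,0,0.17],"delta_rot":[0,0,0],"hand":1},
    {"travel":[0,0,0.17],"delta_rot":[0,0,0],"hand":1}
  ]
}}

```text
clock: 3.12
ee_pos: [0.4795, 0.3187, 0.0042]
tool_rot: [[-0.259, 0.966, -0.0], [0.966, 0.259, -0.0], [-0.0, -0.0, -1.0]]
wrist_force: [0.1, -1.3, -0.5]
grip_width: 1.0
gripper_force: 0.0
```

```bash
python3 - <<'E'
from h import *
c=r.camera("scene"); w=r.camera("wrist")
cv2.imwrite("pics/s1.png",np.hstack([cv2.resize(c["color"][130:330,300:560,::-1],(520,400)),cv2.resize(w["color"][:,:,::-1],None,fx=.43,fy=1)[:, :275]]))
E
```

```text
(no output)
```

View pics/s1.png

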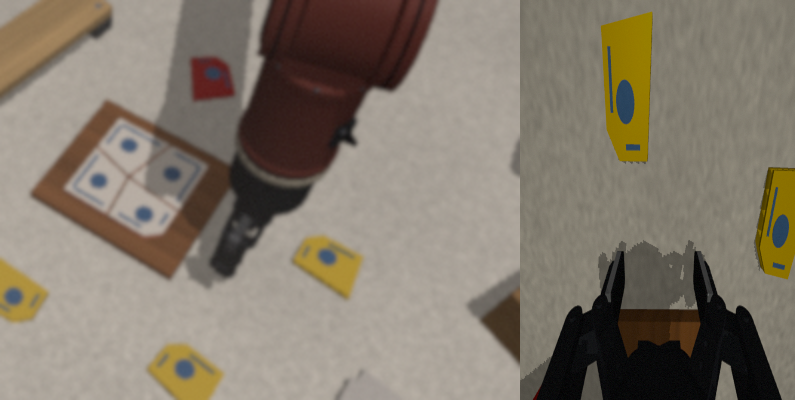

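The left crop shows the hand standing just behind the board's +y edge, clear of it and of the yellow pieces. With the fingers open the tips sit back from the TCP, so I feel for the table gently.

>>> {"name": "step_arm", "arguments": {
  "commands": [
    {"travel":[0,0,0.03],"delta_rot":[0,0,0],"hand":1},
    {"travel":[0,0,0.06],"delta_rot":[0,0,0],"hand":1},
    {"travel":[0,0,0.06],"delta_rot":[0,0,0],"hand":1},
    {"travel":[0,0,0.06],"delta_rot":[0,0,0],"hand":1}
  ]
}}

```text
clock: 3.55
ee_pos: [0.4795, 0.3187, -0.002]
tool_rot: [[-0.259, 0.966, -0.0], [0.966, 0.259, -0.0], [-0.0, -0.001, -1.0]]
wrist_force: [-0.5, -0.5, -0.3]
grip_width: 1.001
gripper_force: 0.0
```

>>> {"name": "step_arm", "arguments": {
  "commands": [
    {"travel":[0,0,0.03],"delta_rot":[0,0,0],"hand":1},
    {"travel":[0,0,0.06],"delta_rot":[0,0,0],"hand":1},
    {"travel":[0,0,0.06],"delta_rot":[0,0,0],"hand":1},
    {"travel":[0,0,0.06],"delta_rot":[0,0,0],"hand":1}
  ]
}}

```text
clock: 3.88
ee_pos: [0.4795, 0.3187, -0.008]
tool_rot: [[-0.259, 0.966, -0.0], [0.966, 0.259, -0.0], [-0.0, -0.001, -1.0]]
wrist_force: [-0.2, -0.9, -0.3]
grip_width: 0.998
gripper_force: 0.0
```

>>> {"name": "step_arm", "arguments": {
  "commands": [
    {"travel":[-0.03,0,0.015],"delta_rot":[0,0,0],"hand":1},
    {"travel":[-0.06,0,0.015],"delta_rot":[0,0,0],"hand":1},
    {"travel":[-0.09,0,0.015],"delta_rot":[0,0,0],"hand":1},
    {"travel":[-0.12,0,0.015],"delta_rot":[0,0,0],"hand":1},
    {"travel":[-0.15,0,0.015],"delta_rot":[0,0,0],"hand":1},
    {"travel":[-0.18,0,0.015],"delta_rot":[0,0,0],"hand":1},
    {"travel":[-0.2,0,0.015],"delta_rot":[0,0,0],"hand":1},
    {"travel":[-0.22,0,0.015],"delta_rot":[0,0,0],"hand":1},
    {"travel":[-0.24,0,0.015],"delta_rot":[0,0,0],"hand":1},
    {"travel":[-0.26,0,0.015],"delta_rot":[0,0,0],"hand":1}
  ]
}}

```text
clock: 4.72
ee_pos: [0.4864, 0.2936, -0.0092]
tool_rot: [[-0.259, 0.966, 0.0], [0.966, 0.259, -0.0], [-0.0, 0.0, -1.0]]
wrist_force: [-0.3, 0.6, 0.2]
grip_width: 1.001
gripper_force: 0.0
```

>>> {"name": "step_arm", "arguments": {
  "commands": [
    {"travel":[-0.02,0,0],"delta_rot":[0,0,0],"hand":1},
    {"travel":[-0.04,0,0],"delta_rot":[0,0,0],"hand":1},
    {"travel":[-0.06,0,0],"delta_rot":[0,0,0],"hand":1},
    {"travel":[-0.08,0,0],"delta_rot":[0,0,0],"hand":1},
    {"travel":[-0.1,0,0],"delta_rot":[0,0,0],"hand":1},
    {"travel":[-0.12,0,0],"delta_rot":[0,0,0],"hand":1},
    {"travel":[-0.14,0,0],"delta_rot":[0,0,0],"hand":1},
    {"travel":[-0.16,0,0],"delta_rot":[0,0,0],"hand":1},
    {"travel":[-0.18,0,0],"delta_rot":[0,0,0],"hand":1},
    {"travel":[-0.2,0,0],"delta_rot":[0,0,0],"hand":1}
  ]
}}

```text
clock: 5.55
ee_pos: [0.4916, 0.2743, -0.0092]
tool_rot: [[-0.259, 0.966, 0.0], [0.966, 0.259, 0.0], [0.0, 0.0, -1.0]]
wrist_force: [-0.7, 2.8, -0.6]
grip_width: 0.995
gripper_force: 1.4
```

```bash
cat >> h.py <<'E'
O=np.array([538,-29.3]); A=np.radians(3.8); Rb=np.array([[np.cos(A),-np.sin(A)],[np.sin(A),np.cos(A)]])
def toB(p): return (np.asarray(p)-O)@Rb
def look(name=None,cam="top",box=(235,175,355,275)):
    c=r.camera(cam); b,m=wood(c,box,(3,90,35),(16,255,170)); P=ray(c,b,.012)*1000
    q=rect(P); s=r.get_state()
    print("board bridge-frame",np.round(toB(q[:2]),1),"w,h,a",np.round(q[2:],1),"| hand",np.round(toB(s["ee_pos"][:2]*1000),1),np.round(np.degrees(np.arctan2(s["tool_rot"][1][1],s["tool_rot"][0][1]))-3.8,1),s["wrist_force"],s["clock"])
    if name: cv2.imwrite(name,c["color"][:,:,::-1])
    return c,P
E
python3 - <<'E'
from h import *
look("pics/t2.png")
E
```

```text
board bridge-frame [526090.2 141412.2] w,h,a [1.607137e+05 1.787301e+05 1.510000e+01] | hand [-26.  305.4] 11.2 [ 0.33242796  2.90944012 -0.51938269] 5.6
```

```bash
sed -i 's/q=rect(P)/q=rect(P\/1000)/' h.py; python3 - <<'E'
from h import *
look()
E
```

```text
board bridge-frame [ -8.1 205.3] w,h,a [160.8 178.   14.9] | hand [-26.  305.4] 11.2 [-1.13849134  0.67465545  0.33410099] 5.65
```

>>> {"name": "step_arm", "arguments": {
  "commands": [
    {"travel":[-0.02,0,0],"delta_rot":[0,0,0],"hand":1},
    {"travel":[-0.05,0,0],"delta_rot":[0,0,0],"hand":1},
    {"travel":[-0.08,0,0],"delta_rot":[0,0,0],"hand":1},
    {"travel":[-0.12,0,0],"delta_rot":[0,0,0],"hand":1},
    {"travel":[-0.16,0,0],"delta_rot":[0,0,0],"hand":1},
    {"travel":[-0.2,0,0],"delta_rot":[0,0,0],"hand":1},
    {"travel":[-0.24,0,0],"delta_rot":[0,0,0],"hand":1},
    {"travel":[-0.28,0,0],"delta_rot":[0,0,0],"hand":1},
    {"travel":[-0.32,0,0],"delta_rot":[0,0,0],"hand":1},
    {"travel":[-0.36,0,0],"delta_rot":[0,0,0],"hand":1},
    {"travel":[-0.4,0,0],"delta_rot":[0,0,0],"hand":1},
    {"travel":[-0.44,0,0],"delta_rot":[0,0,0],"hand":1}
  ]
}}

```text
clock: 6.65
ee_pos: [0.503, 0.2315, -0.0092]
tool_rot: [[-0.259, 0.966, -0.0], [0.966, 0.259, -0.0], [-0.0, -0.0, -1.0]]
wrist_force: [-1.0, 3.6, -0.6]
grip_width: 0.999
gripper_force: 1.5
```

>>> {"name": "step_arm", "arguments": {
  "commands": [
    {"travel":[-0.04,0,0],"delta_rot":[0,0,0],"hand":1},
    {"travel":[-0.08,0,0],"delta_rot":[0,0,0],"hand":1},
    {"travel":[-0.12,0,0],"delta_rot":[0,0,0],"hand":1},
    {"travel":[-0.16,0,0],"delta_rot":[0,0,0],"hand":1},
    {"travel":[-0.2,0,0],"delta_rot":[0,0,0],"hand":1},
    {"travel":[-0.24,0,0],"delta_rot":[0,0,0],"hand":1},
    {"travel":[-0.28,0,0],"delta_rot":[0,0,0],"hand":1},
    {"travel":[-0.31,0,0],"delta_rot":[0,0,0],"hand":1},
    {"travel":[-0.34,0,0],"delta_rot":[0,0,0],"hand":1},
    {"travel":[-0.36,0,0],"delta_rot":[0,0,0],"hand":1}
  ]
}}

```text
clock: 7.48
ee_pos: [0.5124, 0.1967, -0.0092]
tool_rot: [[-0.259, 0.966, -0.0], [0.966, 0.259, -0.0], [-0.0, -0.0, -1.0]]
wrist_force: [-0.1, 3.5, -0.0]
grip_width: 0.999
gripper_force: 1.5
```

```bash
python3 - <<'E'
from h import *
c,P=look("pics/t3.png",box=(260,165,365,275))
cv2.imwrite("pics/t3c.png",cv2.resize(c["color"][110:300,240:480,::-1],(720,570)))
E
```

```text
board bridge-frame [  9.5 114.8] w,h,a [160.6 158.3  14.7] | hand [-10.5 226.8] 11.2 [-0.97043773  1.79486052 -0.92852942] 7.5333
```

View pics/t3c.png

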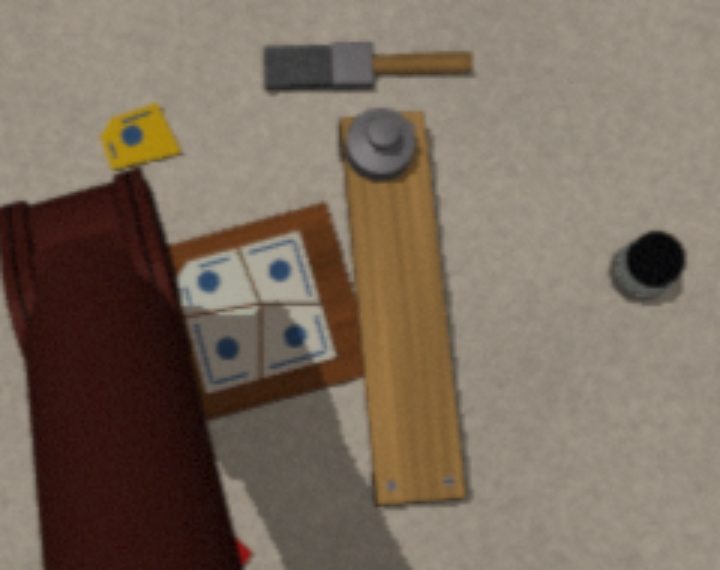

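The top crop shows the board's front edge just under the deck at (360,380), with sherds, brush, weight and jar undisturbed. The arm hides the rear edge. The hand-to-board relation still holds within 1 mm, so I start the arc.

>>> {"name": "step_arm", "arguments": {
  "commands": [
    {"travel":[-0.032,0,0],"delta_rot":[0,0,0.0016],"hand":1},
    {"travel":[-0.063,0,0],"delta_rot":[0,0,0.0031],"hand":1},
    {"travel":[-0.095,-0.001,0],"delta_rot":[0,0,0.0047],"hand":1},
    {"travel":[-0.126,-0.001,0],"delta_rot":[0,0,0.0062],"hand":1},
    {"travel":[-0.158,-0.002,0],"delta_rot":[0,0,0.0078],"hand":1},
    {"travel":[-0.19,-0.003,0],"delta_rot":[0,0,0.0093],"hand":1},
    {"travel":[-0.221,-0.004,0],"delta_rot":[0,0,0.0109],"hand":1},
    {"travel":[-0.253,-0.005,0],"delta_rot":[0,0,0.0124],"hand":1},
    {"travel":[-0.284,-0.006,0],"delta_rot":[0,0,0.014],"hand":1},
    {"travel":[-0.316,-0.008,0],"delta_rot":[0,0,0.0156],"hand":1}
  ]
}}

```text
clock: 8.37
ee_pos: [0.5197, 0.1661, -0.0092]
tool_rot: [[-0.211, 0.978, -0.0], [0.978, 0.211, -0.0], [-0.0, -0.0, -1.0]]
wrist_force: [-0.1, 2.5, -0.7]
grip_width: 1.003
gripper_force: 1.4
```

>>> {"name": "step_arm", "arguments": {
  "commands": [
    {"travel":[-0.032,0,0],"delta_rot":[0,0,0.0016],"hand":1},
    {"travel":[-0.063,0,0],"delta_rot":[0,0,0.0031],"hand":1},
    {"travel":[-0.095,-0.001,0],"delta_rot":[0,0,0.0047],"hand":1},
    {"travel":[-0.126,-0.001,0],"delta_rot":[0,0,0.0062],"hand":1},
    {"travel":[-0.158,-0.002,0],"delta_rot":[0,0,0.0078],"hand":1},
    {"travel":[-0.19,-0.003,0],"delta_rot":[0,0,0.0093],"hand":1},
    {"travel":[-0.221,-0.004,0],"delta_rot":[0,0,0.0109],"hand":1},
    {"travel":[-0.253,-0.005,0],"delta_rot":[0,0,0.0124],"hand":1},
    {"travel":[-0.284,-0.006,0],"delta_rot":[0,0,0.014],"hand":1},
    {"travel":[-0.316,-0.008,0],"delta_rot":[0,0,0.0156],"hand":1}
  ]
}}

```text
clock: 9.2
ee_pos: [0.5256, 0.135, -0.0092]
tool_rot: [[-0.163, 0.987, -0.0], [0.987, 0.163, -0.0], [-0.0, -0.0, -1.0]]
wrist_force: [1.3, 3.3, -0.9]
grip_width: 1.001
gripper_force: 1.3
```

>>> {"name": "step_arm", "arguments": {
  "commands": [
    {"travel":[-0.032,0,0],"delta_rot":[0,0,0.0016],"hand":1},
    {"travel":[-0.063,0,0],"delta_rot":[0,0,0.0031],"hand":1},
    {"travel":[-0.095,-0.001,0],"delta_rot":[0,0,0.0047],"hand":1},
    {"travel":[-0.126,-0.001,0],"delta_rot":[0,0,0.0062],"hand":1},
    {"travel":[-0.158,-0.002,0],"delta_rot":[0,0,0.0078],"hand":1},
    {"travel":[-0.19,-0.003,0],"delta_rot":[0,0,0.0093],"hand":1},
    {"travel":[-0.221,-0.004,0],"delta_rot":[0,0,0.0109],"hand":1},
    {"travel":[-0.253,-0.005,0],"delta_rot":[0,0,0.0124],"hand":1},
    {"travel":[-0.284,-0.006,0],"delta_rot":[0,0,0.014],"hand":1},
    {"travel":[-0.316,-0.008,0],"delta_rot":[0,0,0.0156],"hand":1}
  ]
}}

```text
clock: 10.03
ee_pos: [0.53, 0.1038, -0.0092]
tool_rot: [[-0.114, 0.993, -0.0], [0.993, 0.114, -0.0], [-0.0, -0.0, -1.0]]
wrist_force: [0.3, 3.1, -0.5]
grip_width: 0.999
gripper_force: 1.3
```

```bash
python3 - <<'E'
from h import *
c,P=look("pics/t4.png",box=(280,165,365,275))
cv2.imwrite("pics/t4c.png",cv2.resize(c["color"][110:300,240:480,::-1],(720,570)))
E
```

```text
board bridge-frame [108.9 138.3] w,h,a [ 66.3 103.5   4.2] | hand [  0.8 132.4] 2.7 [ 0.39384537  3.15909422 -1.12473091] 10.0833
```

View pics/t4c.png

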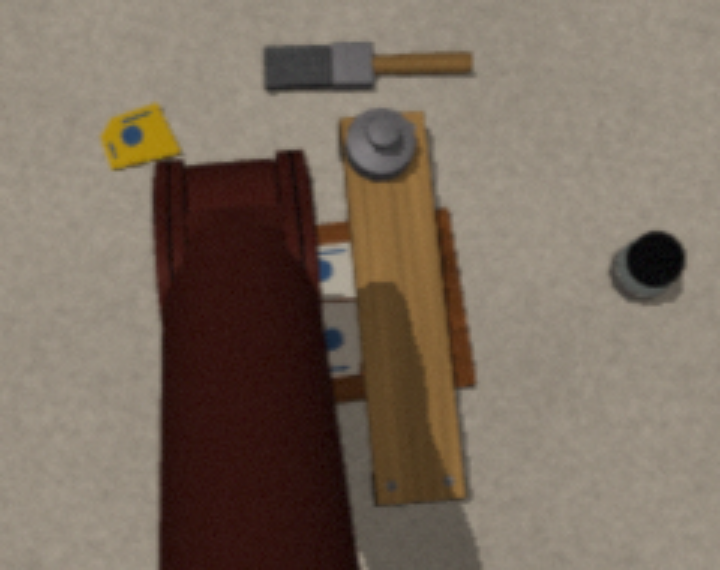

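The crop shows the board's front edge out on the far side, with corners at (450,209) and (475,384). It sits midway between the feet and the bridge is unmoved. I measure that edge before the final stretch.

```bash
cat >> h.py <<'E'
def edges(c,box,zdeck=.044):
    # visible part of the board beyond the deck: bridge-frame corners of its rectangle
    b,m=wood(c,box,(3,110,35),(14,255,170)); P=ray(c,b,.012)*1000
    B=toB(cv2.boxPoints(cv2.minAreaRect(P.astype(np.float32)))); q=toB(P); return B,q
E
python3 - <<'E'
from h import *
c=r.camera("top")
B,q=edges(c,(380,165,410,250)); print(np.round(B,1).tolist(),"x",q[:,0].min(),q[:,0].max(),"ymin",q[:,1].min())
E=[(x,q[abs(q[:,0]-x)<4][:,1].min()) for x in range(-65,75,10)]; p=np.polyfit(*np.array(E).T,1);print("front edge y at 0",p[1],"slope deg",np.degrees(np.arctan(p[0])))
k,_=wood(c,(345,160,410,290),(15,70,40),(25,255,255)); print(np.round(rect(ray(c,k,.044)),1))
E
```

```text
[[-72.2, -42.2], [-71.6, -59.6], [86.0, -54.6], [85.5, -37.2]] x -71.71204038842832 85.69301661901314 ymin -58.93742182387455
front edge y at 0 -56.16939188694977 slope deg 2.228941651890966
[519.8 -29.5 303.2  77.3   3.8]
```

>>> {"name": "step_arm", "arguments": {
  "commands": [
    {"travel":[-0.03,0,0],"delta_rot":[0,0,0.0016],"hand":1},
    {"travel":[-0.06,0,0],"delta_rot":[0,0,0.0031],"hand":1},
    {"travel":[-0.09,0,0],"delta_rot":[0,0,0.0047],"hand":1},
    {"travel":[-0.12,-0.001,0],"delta_rot":[0,0,0.0062],"hand":1},
    {"travel":[-0.15,-0.001,0],"delta_rot":[0,0,0.0078],"hand":1},
    {"travel":[-0.18,-0.002,0],"delta_rot":[0,0,0.0093],"hand":1},
    {"travel":[-0.21,-0.003,0],"delta_rot":[0,0,0.0109],"hand":1},
    {"travel":[-0.24,-0.004,0],"delta_rot":[0,0,0.0124],"hand":1},
    {"travel":[-0.27,-0.004,0],"delta_rot":[0,0,0.0135],"hand":1},
    {"travel":[-0.285,-0.004,0],"delta_rot":[0,0,0.0144],"hand":1},
    {"travel":[-0.29,-0.004,0],"delta_rot":[0,0,0.0144],"hand":1},
    {"travel":[-0.29,-0.004,0],"delta_rot":[0,0,0.0144],"hand":1}
  ]
}}

```text
clock: 11.13
ee_pos: [0.5328, 0.0748, -0.0092]
tool_rot: [[-0.069, 0.998, -0.0], [0.998, 0.069, -0.0], [-0.0, -0.0, -1.0]]
wrist_force: [-0.1, 1.0, -1.3]
grip_width: 1.003
gripper_force: 0.5
```

>>> {"name": "step_arm", "arguments": {
  "commands": [
    {"travel":[0.1,0,0],"delta_rot":[0,0,0],"hand":1},
    {"travel":[0.3,0,0],"delta_rot":[0,0,0],"hand":1},
    {"travel":[0.6,0,0],"delta_rot":[0,0,0],"hand":1},
    {"travel":[0.9,0,0],"delta_rot":[0,0,0],"hand":1},
    {"travel":[1,0,0],"delta_rot":[0,0,0],"hand":1},
    {"travel":[1,0,0],"delta_rot":[0,0,0],"hand":1},
    {"travel":[1,0,0],"delta_rot":[0,0,0],"hand":1}
  ]
}}

```text
clock: 11.72
ee_pos: [0.5257, 0.1754, -0.0093]
tool_rot: [[-0.071, 0.997, -0.0], [0.997, 0.071, -0.001], [-0.001, -0.0, -1.0]]
wrist_force: [-0.8, 0.1, 0.4]
grip_width: 0.998
gripper_force: 0.0
```

```bash
python3 - <<'E'
from h import *
print(toB(r.get_state()["ee_pos"][:2]*1000))
for n in ("top","scene"):
    c=r.camera(n); cv2.imwrite(f"pics/{n}5.png",c["color"][:,:,::-1])
    corners=[[*(O+Rb@np.array(p))/1000,.012] for p in ((80,90),(80,-90),(-80,-90),(-80,90))]
    corners=[[*((O+Rb@np.array(p))/1000),.012] for p in ((80,90),(80,-90),(-80,-90),(-80,90))]
    print(n,np.round(proj(c,corners)).tolist())
t,s=cv2.imread("pics/top5.png"),cv2.imread("pics/scene5.png")
cv2.imwrite("pics/c5.png",np.hstack([cv2.resize(t[130:290,290:430],(420,480)),cv2.resize(s[80:260,200:340],(373,480))]))
E
```

```text
[  1.25220914 205.0397656 ]
top [[336.0, 186.0], [403.0, 181.0], [410.0, 240.0], [341.0, 246.0]]
scene [[298.0, 208.0], [249.0, 165.0], [297.0, 132.0], [346.0, 170.0]]
```

View pics/c5.png

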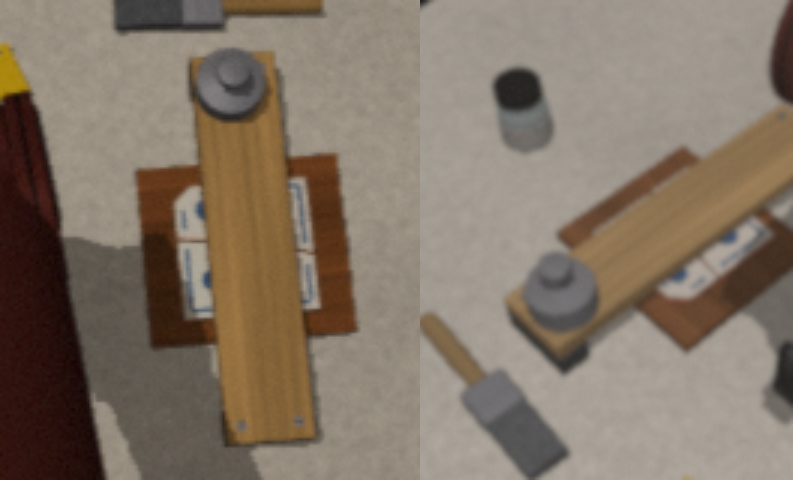

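The board is now fully visible on both sides of the deck, with top-crop corners at (137,171), (336,155), (355,331) and (152,346). The sherds are in order, and jar, weight and brush are unmoved. I fit all the visible brown pixels.

```bash
cat >> h.py <<'E'
def both(n):
    c=r.camera(n); bx=[(328,172,367,260),(385,165,415,255)] if n=="top" else [(270,140,350,220),(245,125,300,172)]
    Q=np.vstack([ray(c,wood(c,b,(3,110,30),(14,255,170))[0],.012) for b in bx])
    q=rect(Q); print(n,"board",np.round(toB(q[:2]),1),np.round(q[2:],1), "corners",np.round(toB(cv2.boxPoints((q[:2],q[2:4],q[4]))),1).tolist())
    k,_=wood(c,(345,140,410,290) if n=="top" else (220,110,370,220),(15,70,40),(25,255,255)); q=rect(ray(c,k,.044)); print(" bridge",np.round(toB(q[:2]),1),np.round(q[2:],1))
E
python3 - <<'E'
from h import *
both("top");both("scene")
E
```

```text
top board [0.1 3.4] [159.5 178.8   3.9] corners [[-79.9, 92.6], [-79.4, -86.2], [80.1, -85.8], [79.6, 93.0]]
 bridge [0.1 1.2] [339.6  77.1   3.9]
scene board [3.  8.9] [155.  176.7   3.6] corners [[-74.2, 97.5], [-74.8, -79.2], [80.2, -79.7], [80.8, 97.0]]
 bridge [4.4 8. ] [343.   85.9   3.7]
```

The top view puts the board square (within 0.1°) and centred in x, but about 3 mm short across the deck; the hand's last position agrees. I nudge it 3 mm further.

>>> {"name": "step_arm", "arguments": {
  "commands": [
    {"travel":[-0.3,0,0],"delta_rot":[0,0,0],"hand":1},
    {"travel":[-0.6,0,0],"delta_rot":[0,0,0],"hand":1},
    {"travel":[-0.8,0,0],"delta_rot":[0,0,0],"hand":1},
    {"travel":[-0.88,0,0],"delta_rot":[0,0,0],"hand":1},
    {"travel":[-0.92,0,0],"delta_rot":[0,0,0],"hand":1},
    {"travel":[-0.94,0,0],"delta_rot":[0,0,0],"hand":1},
    {"travel":[-0.955,0,0],"delta_rot":[0,0,0],"hand":1},
    {"travel":[-0.97,0,0],"delta_rot":[0,0,0],"hand":1},
    {"travel":[-0.98,0,0],"delta_rot":[0,0,0],"hand":1},
    {"travel":[-0.99,0,0],"delta_rot":[0,0,0],"hand":1},
    {"travel":[-1,0,0],"delta_rot":[0,0,0],"hand":1}
  ]
}}

```text
clock: 12.83
ee_pos: [0.5328, 0.0757, -0.0092]
tool_rot: [[-0.07, 0.998, -0.0], [0.998, 0.07, 0.0], [0.0, -0.0, -1.0]]
wrist_force: [-0.7, 0.2, 0.2]
grip_width: 1.0
gripper_force: 0.0
```

>>> {"name": "step_arm", "arguments": {
  "commands": [
    {"travel":[-0.01,0,0],"delta_rot":[0,0,0],"hand":1},
    {"travel":[-0.02,0,0],"delta_rot":[0,0,0],"hand":1},
    {"travel":[-0.028,0,0],"delta_rot":[0,0,0],"hand":1},
    {"travel":[-0.028,0,0],"delta_rot":[0,0,0],"hand":1},
    {"travel":[-0.028,0,0],"delta_rot":[0,0,0],"hand":1}
  ]
}}

```text
clock: 13.25
ee_pos: [0.533, 0.0727, -0.0092]
tool_rot: [[-0.07, 0.998, -0.0], [0.998, 0.07, 0.0], [0.0, -0.0, -1.0]]
wrist_force: [-0.5, 3.0, -0.6]
grip_width: 0.999
gripper_force: 1.4
```

>>> {"name": "step_arm", "arguments": {
  "commands": [
    {"travel":[0.1,0,0],"delta_rot":[0,0,0],"hand":1},
    {"travel":[0.3,0,0],"delta_rot":[0,0,0],"hand":1},
    {"travel":[0.6,0,0],"delta_rot":[0,0,0],"hand":1},
    {"travel":[0.9,0,0],"delta_rot":[0,0,0],"hand":1},
    {"travel":[1,0,0],"delta_rot":[0,0,0],"hand":1},
    {"travel":[1,0,0],"delta_rot":[0,0,0],"hand":1},
    {"travel":[1,0,0],"delta_rot":[0,0,0],"hand":1}
  ]
}}

```text
clock: 13.83
ee_pos: [0.526, 0.1724, -0.0093]
tool_rot: [[-0.071, 0.997, -0.0], [0.997, 0.071, -0.001], [-0.001, -0.0, -1.0]]
wrist_force: [-0.2, -0.7, -0.4]
grip_width: 1.0
gripper_force: 0.0
```

```bash
python3 - <<'E'
from h import *
both("top")
c=r.camera("top");cv2.imwrite("pics/t6.png",cv2.resize(c["color"][110:300,240:480,::-1],(720,570)))
E
```

```text
top board [0.4 1.8] [159.3 178.6   3.9] corners [[-79.5, 90.9], [-79.0, -87.7], [80.3, -87.3], [79.9, 91.3]]
 bridge [0.2 1.5] [339.2  77.5   4. ]
```

>>> {"name": "step_arm", "arguments": {
  "commands": [
    {"travel":[0,0,-0.2],"delta_rot":[0,0,0],"hand":1},
    {"travel":[0,0,-0.5],"delta_rot":[0,0,0],"hand":1},
    {"travel":[0,0,-0.8],"delta_rot":[0,0,0],"hand":1},
    {"travel":[0,0,-1],"delta_rot":[0,0,0],"hand":1},
    {"travel":[0,0,-1],"delta_rot":[0,0,0],"hand":1},
    {"travel":[0,0,-1],"delta_rot":[0,0,0],"hand":1},
    {"travel":[0,0,-1],"delta_rot":[0,0,0],"hand":1}
  ]
}}

```text
clock: 14.52
ee_pos: [0.5258, 0.171, 0.0902]
tool_rot: [[-0.068, 0.998, -0.001], [0.998, 0.068, -0.0], [-0.0, -0.001, -1.0]]
wrist_force: [-0.3, 0.6, -1.4]
grip_width: 0.998
gripper_force: 0.0
```

View pics/t6.png

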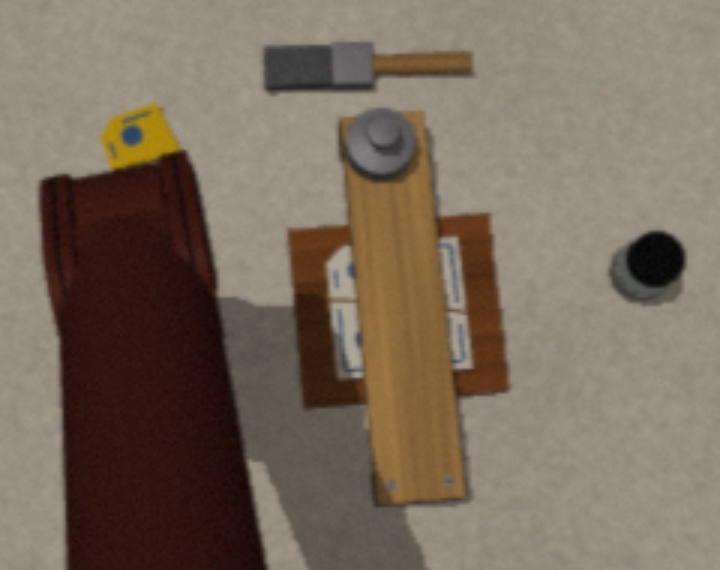

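The final picture shows the board, corners (290,228) to (508,390), square under the deck and sticking out on both sides. The sherds are in place, the bystanders are unmoved and the hand is clear.

```bash
python3 -c "
from bench import r
print(r.close_job())"
```

```text
the job is handed in; nothing more can be done
None
```

The job is handed in: in the last top view the board lies square under the bridge to about 0.1° and centred to within about 2 mm, sherds, bridge and bystanders look undisturbed, the hand is clear, and the clock read 14.5 s of the 43 s allowed.

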